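# Close the press mould and slide its tray into the free rack bay

## Task

Put the cover on the block mould that stands in the tray, so that its two lugs drop into the mould's two notches and it sits flat. Then slide the loaded tray into the empty bay under the wooden shelf until it is fully home against the back stop, and let go. Leave the green glass vase, the amber paperweight and the steel cup undisturbed.

Things in the scene. Friction and masses are not known exactly. Their poses are not given: they have to be found in the camera images.
- marver: Fixed steel plate, 450 x 370 x 12 mm, on the bench, with a slatted wooden shelf over its far end. Origin on the bench under the middle of the line of the two bay mouths; +x is the way trays slide in (roughly to the robot's left), z up. The plate spans x -310 to +140, y +-185 mm; its top is z = 12 mm.
- shelf_edge (a point): Middle of the shelf's lower front edge. In the plate's frame the shelf covers x -55 to +143, y +-180, z 140 to 154 mm, on thin posts at y = +-172 mm. It overhangs the bay mouths by 55 mm, so at the handle of a tray in a bay the gripper must lean back some 30 to 45 degrees from vertical, away from the shelf (fingers pointing down and into the bay).
- bay_free: The empty one of two equal aluminium bays fixed side by side on the plate, centres 170 mm apart (either may be empty). Origin on the plate's top at the middle of its mouth, x = direction of insertion, parallel to the plate's x. Side walls 126 mm apart inside, 30 mm high, x 0 to 138 mm. Low guides (24 mm high, x 0 to -24 mm) flare outward to about y = +-76 mm before the mouth.
- back_stop (a point): Middle of the inner face of the empty bay's back stop, 132 mm past the mouth and 15 mm over the plate. Along each side wall a lip 6 mm wide runs over the tray's walls: underside 24 mm, top 28 mm over the plate, inner edges 114 mm apart. Between the lips the bay is open up to the shelf.
- bay_full: The other bay, of the same shape, occupied by an equal tray with a closed mould in it, whose handle stands out at its mouth; that tray is latched and cannot move.
- tray: Loose sheet-steel tray, 130 (x) x 120 (y) mm, 18 mm high, walls and floor 3 mm, about 0.3 kg, lying on the steel plate before the bays. Origin: centre of its underside; +x points to its leading edge, toward the bays. Handle at the -x side: a bar 12 mm wide, z 8 to 16 mm, out to x = -126 mm, with an upright tab. Home against the stop its origin is 67 mm past the mouth.
- tab (a point): Grip point of the tray's handle: a wooden tab standing on the handle's bar, 22 mm long in the tray's x, 10 mm thick in y, from 10 to 52 mm over the tray's underside. This point is in its middle, 115 mm behind the tray's origin and 36 mm over the tray's underside. Pinch it across the tray's y.
- mould: Loose brass block mould, 70 x 70 x 40 mm, about 0.25 kg, standing near the middle of the tray on its floor (3 mm over the tray's underside), turned a little. Origin: centre of its underside. Open square cavity in the top, 42 x 42 mm, 12 mm deep, inside walls 14 mm thick.
- mould_top (a point): Centre of the mould's mouth, level with its rim, 40 mm over its underside; axes as the mould's. The +x and -x walls each have a notch at their middle, 16 mm wide in y, 12 mm deep, right through the wall; the +y and -y walls have none.
- cover: Loose steel cover, about 0.15 kg, lying right side up on the bench. Origin: centre of its underside, level with the feet of its lugs. Plate 70 x 70 mm at z 9 to 17 mm; below it a round boss of 37 mm diameter and two lugs, 11 x 11 mm, centred at x = +28 and -28 mm, y = 0, all 9 mm deep.
- cover_bar (a point): Middle of the cover's wooden bar grip: 48 mm long in the cover's x, 16 mm thick in y, 17 to 45 mm over the cover's origin (this point at 31 mm). The cover fits with its x along the mould's x, either way round, with 2.5 mm of play each way; seated, its origin is 31 mm over the mould's origin (40 mm if it rides on the rim).
- vase: Bystander: green glass vase, 72 mm wide, 110 mm high, standing on the wooden shelf. Origin: centre of its foot.
- paperweight: Bystander: amber glass paperweight, 72 mm wide, 54 mm high, on the bench. Origin: centre of its underside.
- cup: Bystander: steel cup, 72 mm wide, 85 mm high, on the bench. Origin: centre of its underside.
There are look-alikes about, which are no part of the job. What is shaped like the tray but red is not meant.

How it is judged:
By the outcome, as a careful person would: the job done as asked, in the order asked, and still so for the second after the job is handed in, with the robot touching nothing.
It also fails if it takes over 64 s, if anything falls off the work surface, if the arm or the gripper's body presses on something with over 40 N, if the wrist force passes 120 N, or if a joint passes its speed limit or range.

## Robot

A 7-joint arm with a two-finger parallel gripper is mounted at the origin on the work surface. World frame = base frame: x ahead of the robot, y to its left, z up, the work surface at z = 0. Lengths are in m, angles in rad, forces in N, time in s.
With the tool pointing down it reaches from about 0.4 to 0.875 m from the base axis. Payload 19.3 kg.
Tool frame: the origin (TCP) lies midway between the tips of the shut fingers; the grasp point (between the pads) lies 19 mm behind it; z points along the fingers, y is the line along which they close (so a half turn about z gives the same grasp; the last joint's range is limited). The gripper opens to 85 mm and grips with 20 to 120 N. Pads are 22 mm wide; open, the fingers measure 114 mm over their backs; the gripper's body (76 mm by 85 mm) begins 54 mm behind the grasp point. The pads swing forward as they close: fully open they stand 13 mm farther back than shut.
Start: joints at [-1.247, 0.521, -0.036, 1.599, 0.021, 1.021, -0.113], TCP at [0.24, 0.577, 0.231] pointing down, gripper open.
Joint ranges: [-2.91, 2.91], [-0.3, 2.13], [-1.5, 1.42], [0.17, 2.43], [-1.26, 4.41], [0.16, 1.93], [-2.52, 2.52]. Speed limits (rad/s): [1.89, 1.89, 2.39, 2.39, 3.01, 3.01, 3.01].

## Interface

Orientations are given as [roll, pitch, yaw] about the fixed x, y, z axes, in that order (R = Rz(yaw) Ry(pitch) Rx(roll)).
In Python, from workcell import bot gives the robot as it stands.
- The arm moves only by the tool move_arm, never from a script. Its argument "moves" is a list that holds one entry, the list of rows, each a list of 7 numbers: the opening, from 0 (shut) to 1 (fully open), then the shift along the tool's x, y, z in units of 1000 mm (1.0 is 1000 mm), then the turn, a rotation vector about the tool's x, y, z in units of 2 pi rad (1.0 is 2 pi rad). A call has 1 to 5 rows; each row is the pose to reach, as a shift and turn from the pose commanded when the call began, along the tool's axes at that moment, turning the shorter way round; what a row does not reach only later rows make up. A row lasts 1/10 s, in which the tool goes at most 50 mm and 8.59 degrees, less where a joint would pass 70% of its speed; a pose out of reach is approached as far as the arm can. A call with a number of a shift or a turn outside -1 to 1 is refused whole. A call with a gripper value outside its range is refused whole. The fingers move at their own pace and stop on an object; "force" is the grip in N (left out, the last holds). Time passes only in rows, so rows that repeat a pose let the fingers close. It gives the time, the measured TCP pose, the force, the opening and the grip force at its end, in the units of the state.
- bot.observe(): the state, without advancing time (a new reading comes with each control period).
- bot.grab_frame(name): name is "scene" or "top"; returns the picture (400x640x3 uint8, red, green, blue); there is no depth.
- bot.camera_params(name): a dict with "vertical_fov" (degrees; the focal length in pixels is half the picture's height over the tangent of half this angle, whatever the lens; pixels are square), "cx", "cy" (the principal point, pixels), "D" ([k1, k2, p1, p2, k3] as OpenCV has them; the pictures are not rectified), "R" (3x3) and "t" (3): a world point X has camera coordinates R X + t. Camera axes: x right, y down, z forward; pixel columns grow to the right and rows downward; lengths in m; the calibration is good to about 2 mm. A picture is of the moment at which its call begins. camera_params takes no time and is no camera call.
- bot.job_done(): hands the job in; it is judged then, once.
The state is a dict: "clock": time; "qpos": joint angles; "qd": joint speeds; "joint_efforts": joint torques, N m; "position": TCP position; "tool_rot": TCP orientation; "force": force on the tool from outside, world axes, zero at the start; "moment": the same for the moment, N m; "grip_width": finger opening in m; "finger_force": force on a finger pad.
Only numpy, scipy, OpenCV 4.12 (cv2) and the standard library are available. Lean on these libraries where they do the work, as an engineer would, in place of code of your own. Each camera call takes 0.05 s, during which the arm holds its last target. There are 200 camera calls.

## Working session

There is one attempt and no reset: what is moved stays moved. The work goes in short steps, Python scripts to look and compute and a tool call to move; the robot and the scene stay as the last step left them, time stands still between calls to the robot, and variables do not carry over. Pictures are saved under pics/ and viewed, at most 10 in all, crops included, and the job is handed in when it is done.

Besides the shell and the picture viewer there is one more tool, called after "Call:" in YAML: its name, and indented under it one key for each argument. move_arm: Moves the arm, as the interface text tells. Shifts and turns lie within -1 to 1; 1 stands for 1000 mm of shift or 2 pi rad of turn. Its arguments: {"type":"object","properties":{"moves":{"type":"array"},"force":{"type":"number"}},"required":["moves"]}

```bash
mkdir -p pics; ls
python3 - <<'E'
from workcell import bot
import cv2
for n in("scene","top"):
    cv2.imwrite(f"pics/{n}0.png",bot.grab_frame(n)[:,:,::-1]); print(bot.camera_params(n))
print(bot.observe())
E
```

```text
pics
{'vertical_fov': 50.38227553929993, 'cx': 321.9944398935251, 'cy': 196.77323325955987, 'D': array([-0.09425353,  0.        ,  0.        ,  0.        ,  0.        ]), 'R': array([[ 0.26511613,  0.96420226,  0.0052377 ],
       [ 0.69521319, -0.18738551, -0.69394906],
       [-0.66812578,  0.18761841, -0.72000505]]), 't': array([-0.11627827, -0.27361477,  1.63382051])}
{'vertical_fov': 44.39431540710298, 'cx': 316.904834653457, 'cy': 192.41570914764793, 'D': array([-0.05177036,  0.        ,  0.        ,  0.        ,  0.        ]), 'R': array([[ 0.00851151, -0.99992735,  0.00853492],
       [-0.99697201, -0.00914549, -0.07722163],
       [ 0.07729408, -0.00785181, -0.99697742]]), 't': array([-0.03435357,  0.482406  ,  1.66882654])}
{'clock': 0.1, 'qpos': array([-1.24719121,  0.52196429, -0.03629802,  1.59991484,  0.02119209,
        1.02110934, -0.1128205 ]), 'qd': array([-7.10098235e-05, -2.80053623e-03, -1.57901955e-04, -1.98079332e-03,
       -2.13309331e-04,  6.14550753e-04,  4.53404025e-04]), 'joint_efforts': array([ 4.66305879e-03, -9.28474402e+01,  1.98416814e+00, -3.70527720e+01,
        1.82063878e-02,  5.22806149e-03,  8.02327463e-05]), 'position': array([0.23974923, 0.57687538, 0.23079041]), 'tool_rot': array([-3.14058449e+00,  7.80510676e-05,  2.74772581e+00]), 'force': array([-0.21061705, -0.24107563,  0.93469089]), 'moment': array([ 0.04675415,  0.03121005, -0.01396062]), 'finger_force': 0.0, 'grip_width': 0.08539685499424593}
```

View pics/scene0.png

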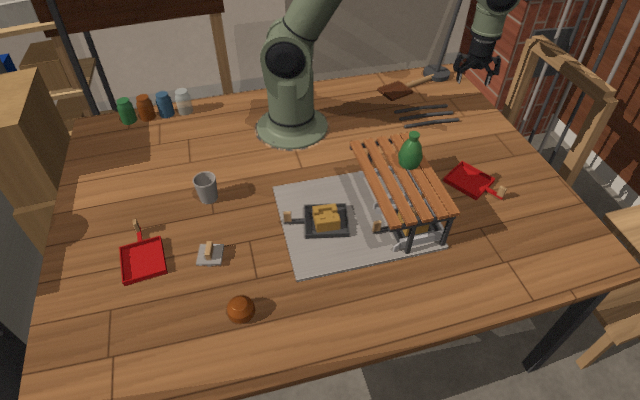

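View pics/top0.png

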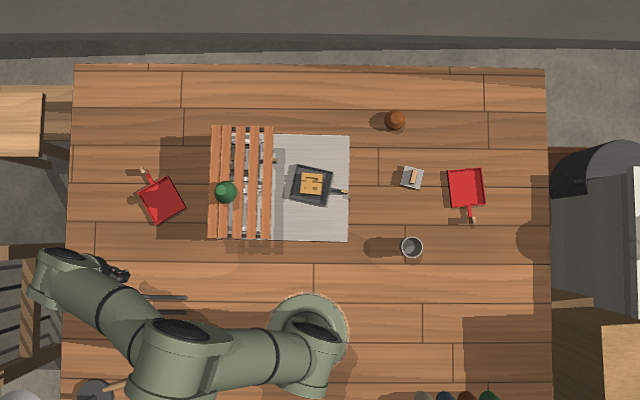

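The grey tray with the brass mould is at scene (325,220) and top (312,185). The cover is at scene (210,253) and top (411,177). The red trays are look-alikes. The full bay looks like the far one, with its handle at scene (378,228). I'll confirm all this in enlarged crops.

```bash
cat > h.py <<'E'
import numpy as np, cv2
from workcell import bot
def cam(n):
    p=bot.camera_params(n); f=200/np.tan(np.radians(p["vertical_fov"])/2)
    return np.array([[f,0,p["cx"]],[0,f,p["cy"]],[0,0,1]]),p["D"],p["R"],p["t"]
def back(n,px,z):
    K,D,R,t=cam(n); px=np.array(px,float).reshape(-1,1,2)
    u=cv2.undistortPoints(px,K,D)[:,0]; r=np.c_[u,np.ones(len(u))]@R; c=-R.T@t
    return c+r*((z-c[2])/r[:,2])[:,None]
def proj(n,X):
    K,D,R,t=cam(n); return cv2.projectPoints(np.array(X,float).reshape(-1,1,3),cv2.Rodrigues(R)[0],t,K,D)[0][:,0]
def crop(n,x,y,w,h,s,out=None,img=None):
    img=bot.grab_frame(n)[:,:,::-1] if img is None else img
    c=cv2.resize(img[y:y+h,x:x+w],None,fx=s,fy=s,interpolation=cv2.INTER_CUBIC)
    for i in range(0,w,10): cv2.line(c,(i*s,0),(i*s,8 if i%50 else 18),(0,0,255),1); cv2.putText(c,str(x+i),(i*s,28),0,.35,(0,0,255),1)
    for i in range(0,h,10): cv2.line(c,(0,i*s),(8,i*s),(0,0,255),1); cv2.putText(c,str(y+i),(10,i*s+4),0,.35,(0,0,255),1)
    if out: cv2.imwrite(out,c)
    return c
E
python3 - <<'E'
from h import *
a=cv2.imread("pics/scene0.png");b=cv2.imread("pics/top0.png")
crop("scene",270,165,190,115,4,"pics/c1.png",a)
x=crop("top",200,120,160,130,5,"pics/c2.png",b)
y=crop("scene",190,235,50,40,8,None,a); z=crop("top",390,160,45,40,8,None,b)
cv2.imwrite("pics/c3.png",np.hstack([y,z]))
E
```

```text
(no output)
```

View pics/c1.png

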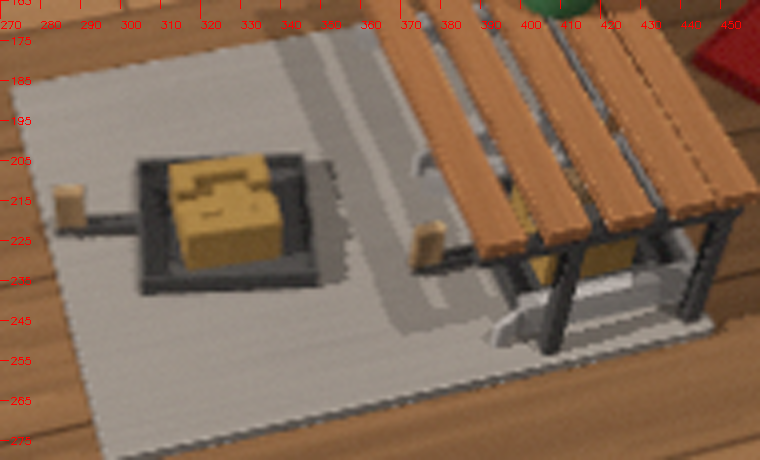

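View pics/c2.png

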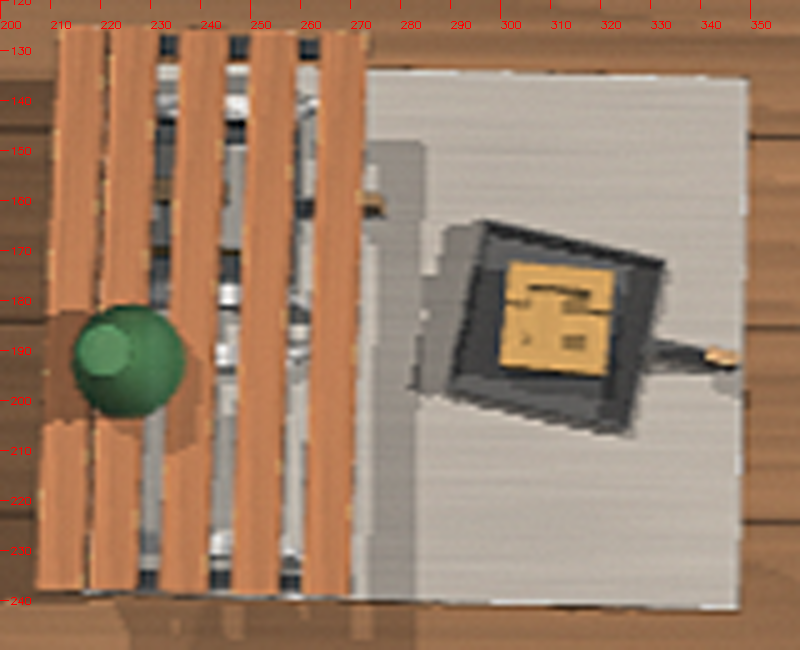

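View pics/c3.png

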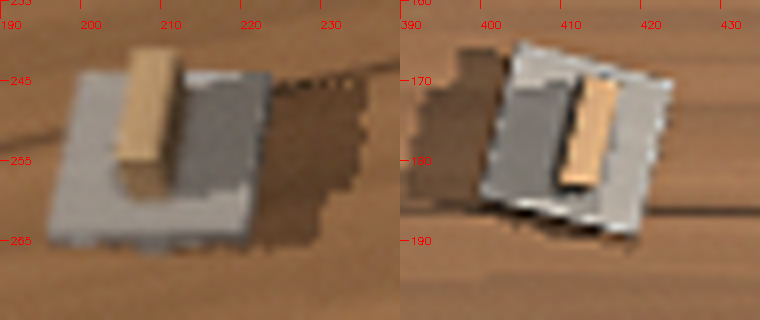

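The crops show the grey tray with its handle and wooden tab away from the bays, at top (342,191). The far bay holds the other tray, with its tab at scene (377,226), so the near bay is the empty one. The cover's bar runs up the picture in the top view. I'll enlarge the mould once to find its notches.

Run:
```python
from h import *
f=lambda n:np.mean([bot.grab_frame(n)[:,:,::-1].astype(float) for _ in range(2)],0)
S=f("scene");T=f("top")
np.save("S.npy",S);np.save("T.npy",T)
def st(I,x,y,w,h):
    J=I.copy(); c=J[y:y+h,x:x+w]; lo,hi=np.percentile(c,1),np.percentile(c,99); return np.clip((J-lo)/(hi-lo)*255,0,255).astype(np.uint8)
y=crop("scene",305,195,40,50,10,None,st(S,310,205,25,20)); z=crop("top",290,160,40,50,10,None,st(T,302,174,16,18))
cv2.imwrite("pics/c4.png",np.hstack([y,z]))
print("tray floor/mould top top-cam", back("top",[(301.3,172.3),(322.3,174),(320.3,195.2),(299.5,193)],.055))
print("tray wall top corners", back("top",[(297,164),(333,172),(326,207),(289,199)],.030))
print("tab top",back("top",[(341.5,191)],.064),back("scene",[(287,213)],.064))
print("plate corners",back("top",[(349.5,135.5),(348,241.5)],.012),back("scene",[(272,186),(296,279.5)],.012))
print("cover top",back("top",[(404.5,165.5),(424,170.5),(419,189),(400,184)],.017))
print("bar top",back("top",[(412.5,169.5),(417.3,170.5),(414,183),(409.5,182.3)],.045))
print("bar top scene",back("scene",[(206.5,241),(211.5,241.5),(210,255),(204.5,254.5)],.045))
print("mould scene",back("scene",[(312,206),(336.5,203.5),(339.5,219),(316,225)],.055))
print("shelf front edge",back("top",[(273.5,126),(270,239)],.154))
for n in("cup",):print(n,back("top",[(411,246)],.085))
print("pw",back("top",[(395,120)],.03),"vase",back("top",[(225,191)],.25))
```

```text
tray floor/mould top top-cam [[ 0.54757825  0.02351122  0.055     ]
 [ 0.54246984 -0.04750276  0.055     ]
 [ 0.47058491 -0.04131568  0.055     ]
 [ 0.47737311  0.02879819  0.055     ]]
tray wall top corners [[ 0.57909953  0.03921258  0.03      ]
 [ 0.55261732 -0.08464952  0.03      ]
 [ 0.43218353 -0.06146551  0.03      ]
 [ 0.45839303  0.06511841  0.03      ]]
tab top [[ 0.48470442 -0.11216213  0.064     ]] [[ 0.49278155 -0.12081761  0.064     ]]
plate corners [[ 0.68369325 -0.1423175   0.012     ]
 [ 0.31510942 -0.13838159  0.012     ]] [[ 0.31818227 -0.13632992  0.012     ]
 [ 0.6876332  -0.14106458  0.012     ]]
cover top [[ 0.57937968 -0.3335308   0.017     ]
 [ 0.56260985 -0.40152553  0.017     ]
 [ 0.49793564 -0.38351312  0.017     ]
 [ 0.514687   -0.31749167  0.017     ]]
bar top [[ 0.56213466 -0.3556344   0.045     ]
 [ 0.55886976 -0.37209534  0.045     ]
 [ 0.51587164 -0.36043753  0.045     ]
 [ 0.51811749 -0.34503673  0.045     ]]
bar top scene [[ 0.52047324 -0.35965703  0.045     ]
 [ 0.52588603 -0.34608023  0.045     ]
 [ 0.57194328 -0.35450511  0.045     ]
 [ 0.56639067 -0.36907634  0.045     ]]
mould scene [[ 0.47680328 -0.04171544  0.055     ]
 [ 0.48606406  0.031782    0.055     ]
 [ 0.54726498  0.02248284  0.055     ]
 [ 0.5514489  -0.0491252   0.055     ]]
shelf front edge [[0.68422124 0.11177147 0.154     ]
 [0.32397917 0.1171786  0.154     ]]
cup [[ 0.30340073 -0.34097045  0.085     ]]
pw [[ 0.73656542 -0.29908602  0.03      ]] vase [[0.46648034 0.24484164 0.25      ]]
```

View pics/c4.png

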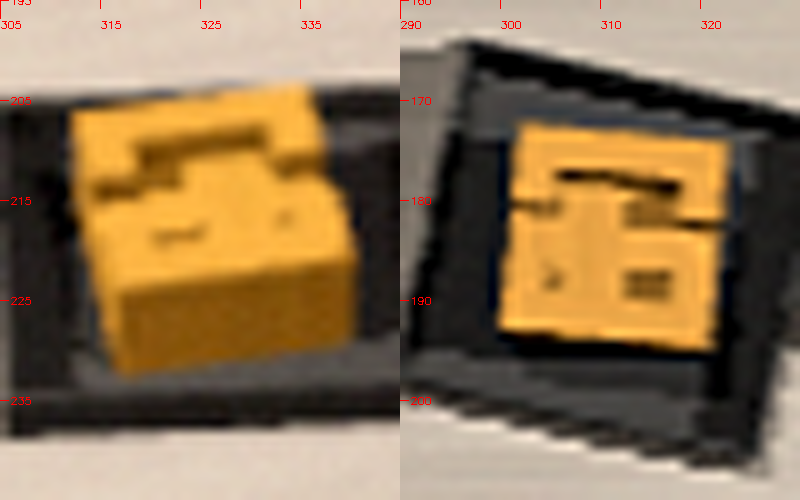

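The enlarged crop shows the notches in the picture-left and picture-right walls, at scene (317,213) and (334,211), and at top (302,180) and (320,182). So the mould's x lies along world y, with yaw about 86°. The plate's mouth line comes out at y≈0.171, and the shelf edge at y≈0.116 agrees with that. The free bay is at x≈0.42.

Next I'll plan the approach to the cover, high over the vase.

```bash
cat > p.py <<'E'
import sys
from h import *
from scipy.spatial.transform import Rotation as Ro
def pose():
    o=bot.observe(); return np.array(o["position"]),Ro.from_euler("xyz",o["tool_rot"])
def tool(yaw,lean=0):  # tool down, leaned so z points forward along tool x
    return Ro.from_euler("z",yaw,degrees=True)*Ro.from_euler("x",180,degrees=True)*Ro.from_euler("y",lean,degrees=True)
def plan(wps,step=.2,ang=38,start=None):
    p,r=start or pose()
    for P,R in wps:
        P=np.array(P); n=int(np.ceil(max(np.linalg.norm(P-p)/step,np.degrees((r.inv()*R).magnitude())/ang,1e-9)))
        p0,r0=p,r; w=(r0.inv()*R).as_rotvec()
        for i in range(1,n+1):
            Pi=p0+(P-p0)*i/n; Ri=r0*Ro.from_rotvec(w*i/n)
            d=np.round(r.inv().apply(Pi-p),4); t=np.round((r.inv()*Ri).as_rotvec()/2/np.pi,4)
            print("->",Pi.round(3),d.tolist(),t.tolist()); p=p+r.apply(d); r=r*Ro.from_rotvec(t*2*np.pi)
    return p,r
E
python3 - <<'E'
from p import *
print(tool(0,35).apply([0,0,1]))
R=tool(166)
plan([((.40,.40,.42),R),((.52,.1,.42),R),((.54,-.2,.35),R),((.5425,-.358,.10),R)],.22)
E
```

```text
[ 5.73576436e-01 -1.00317193e-16 -8.19152044e-01]
-> [0.32  0.489 0.326] [-0.1079, -0.051, -0.0944] [-0.0, -0.0, -0.0119]
-> [0.4  0.4  0.42] [-0.1039, -0.059, -0.0945] [-0.0001, -0.0, -0.0119]
-> [0.46 0.25 0.42] [-0.0945, -0.131, -0.0] [0.0, -0.0, 0.0]
-> [0.52 0.1  0.42] [-0.0945, -0.1311, -0.0] [0.0, -0.0, 0.0]
-> [ 0.53  -0.05   0.385] [-0.046, -0.1431, 0.035] [0.0, -0.0, 0.0]
-> [ 0.54 -0.2   0.35] [-0.0459, -0.1431, 0.0349] [0.0, -0.0, 0.0]
-> [ 0.541 -0.279  0.225] [-0.0203, -0.0764, 0.125] [0.0, -0.0, 0.0]
-> [ 0.542 -0.358  0.1  ] [-0.0204, -0.0764, 0.125] [0.0, -0.0, 0.0]
```

Call:
move_arm:
  moves:
    - [[1, -0.108, -0.051, -0.094, 0, 0, -0.012], [1, -0.108, -0.051, -0.094, 0, 0, -0.012], [1, -0.108, -0.051, -0.094, 0, 0, -0.012], [1, -0.212, -0.11, -0.189, 0, 0, -0.024], [1, -0.212, -0.11, -0.189, 0, 0, -0.024]]
  force: 60

```text
clock: 0.8
position: [0.3678, 0.4265, 0.3876]
tool_rot: [3.141, 0.0, 2.901]
force: [1.7, 0.4, -0.0]
grip_width: 0.0856
finger_force: 0.0
```

Call:
move_arm:
  moves:
    - [[1, 0, 0, 0, 0, 0, 0], [1, 0, 0, 0, 0, 0, 0]]

```text
clock: 1.0
position: [0.3675, 0.4277, 0.3868]
tool_rot: [3.14, 0.0, 2.897]
force: [0.3, 0.4, -0.2]
grip_width: 0.0857
finger_force: 0.0
```

Run:
```python
from p import *
R=tool(166)
plan([((.43,.36,.42),R),((.52,.0,.40),R),((.5425,-.358,.10),R)],.24)
```

```text
-> [0.43 0.36 0.42] [-0.077, -0.0505, -0.0332] [0.0002, 0.0001, -0.0001]
-> [0.475 0.18  0.41 ] [-0.0872, -0.1638, 0.01] [-0.0, -0.0, 0.0]
-> [0.52 0.   0.4 ] [-0.0872, -0.1637, 0.0099] [-0.0, -0.0, 0.0]
-> [ 0.531 -0.179  0.25 ] [-0.0542, -0.171, 0.15] [-0.0, -0.0, 0.0]
-> [ 0.542 -0.358  0.1  ] [-0.0542, -0.171, 0.15] [-0.0, -0.0, 0.0]
```

Call:
move_arm:
  moves:
    - [[1, -0.077, -0.05, -0.033, 0, 0, 0], [1, -0.077, -0.05, -0.033, 0, 0, 0]]

```text
clock: 1.2
position: [0.429, 0.3614, 0.4184]
tool_rot: [-3.14, -0.002, 2.903]
force: [0.7, -0.2, -0.3]
grip_width: 0.0854
finger_force: 0.0
```

Call:
move_arm:
  moves:
    - [[1, -0.087, -0.164, 0.01, 0, 0, 0], [1, -0.087, -0.164, 0.01, 0, 0, 0], [1, -0.087, -0.164, 0.01, 0, 0, 0], [1, -0.087, -0.164, 0.01, 0, 0, 0]]

```text
clock: 1.6
position: [0.4746, 0.1788, 0.4083]
tool_rot: [-3.14, -0.001, 2.898]
force: [0.2, 0.1, 0.2]
grip_width: 0.0852
finger_force: 0.0
```

Call:
move_arm:
  moves:
    - [[1, -0.087, -0.164, 0.01, 0, 0, 0], [1, -0.087, -0.164, 0.01, 0, 0, 0], [1, -0.087, -0.164, 0.01, 0, 0, 0], [1, -0.087, -0.164, 0.01, 0, 0, 0]]

```text
clock: 2.0
position: [0.5198, -0.0012, 0.3982]
tool_rot: [-3.141, -0.001, 2.898]
force: [0.2, 1.1, 0.1]
grip_width: 0.085
finger_force: 0.0
```

Call:
move_arm:
  moves:
    - [[1, -0.054, -0.171, 0.15, 0, 0, 0], [1, -0.054, -0.171, 0.15, 0, 0, 0], [1, -0.054, -0.171, 0.15, 0, 0, 0], [1, -0.054, -0.171, 0.15, 0, 0, 0], [1, -0.054, -0.171, 0.15, 0, 0, 0]]

```text
clock: 2.5
position: [0.5301, -0.1792, 0.2461]
tool_rot: [-3.141, -0.003, 2.899]
force: [0.4, 1.2, 1.2]
grip_width: 0.0855
finger_force: 0.0
```

Call:
move_arm:
  moves:
    - [[1, -0.054, -0.171, 0.15, 0, 0, 0], [1, -0.054, -0.171, 0.15, 0, 0, 0], [1, -0.054, -0.171, 0.15, 0, 0, 0], [1, -0.054, -0.171, 0.15, 0, 0, 0], [1, -0.054, -0.171, 0.15, 0, 0, 0]]

```text
clock: 3.0
position: [0.5413, -0.3579, 0.0955]
tool_rot: [3.141, -0.003, 2.898]
force: [-0.7, 0.1, -0.1]
grip_width: 0.0855
finger_force: 0.0
```

Run:
```python
from p import *
o=bot.observe();print(o["clock"],o["qpos"].round(2))
R=tool(166)
plan([((.5425,-.358,.021),R)],.24)
```

```text
3.0 [ 0.32  0.74  0.26  1.64 -0.25  0.8   2.02]
-> [ 0.542 -0.358  0.021] [-0.0014, 0.0001, 0.0745] [0.0001, -0.0006, 0.0002]
```

Call:
move_arm:
  moves:
    - [[1, -0.001, 0, 0.05, 0, 0, 0], [1, -0.001, 0, 0.074, 0, 0, 0], [1, -0.001, 0, 0.074, 0, 0, 0]]

```text
clock: 3.3
position: [0.5415, -0.3548, 0.0206]
tool_rot: [3.139, -0.007, 2.9]
force: [0.1, 0.5, 0.8]
grip_width: 0.0853
finger_force: 0.0
```

Call:
move_arm:
  moves:
    - [[0, 0, 0, 0, 0, 0, 0], [0, 0, 0, 0, 0, 0, 0], [0, 0, 0, 0, 0, 0, 0], [0, 0, 0, 0, 0, 0, 0], [0, 0, 0, 0, 0, 0, 0]]
  force: 50

```text
clock: 3.8
position: [0.5436, -0.3576, 0.0261]
tool_rot: [-3.141, 0.001, 2.899]
force: [1.1, -0.1, 6.1]
grip_width: 0.0148
finger_force: 52.5
```

Call:
move_arm:
  moves:
    - [[0, 0, 0, 0, 0, 0, 0], [0, 0, 0, 0, 0, 0, 0], [0, 0, 0, 0, 0, 0, 0]]

```text
clock: 4.1
position: [0.5437, -0.3576, 0.0261]
tool_rot: [-3.141, 0.001, 2.899]
force: [-0.6, 1.0, 8.9]
grip_width: 0.0152
finger_force: 52.6
```

Run:
```python
from p import *
plan([((.5437,-.3576,.15),tool(166.1)),((.5125,-.010,.15),tool(86)),((.5125,-.01,.115),tool(86))],.18,30)
```

```text
-> [ 0.544 -0.358  0.15 ] [-0.0002, 0.0, -0.1239] [-0.0, 0.0002, -0.0001]
-> [ 0.533 -0.242  0.15 ] [0.0379, 0.11, -0.0] [-0.0, -0.0, 0.0742]
-> [ 0.523 -0.126  0.15 ] [0.0833, 0.0812, -0.0] [-0.0, 0.0, 0.0742]
-> [ 0.512 -0.01   0.15 ] [0.111, 0.0351, -0.0] [-0.0, 0.0, 0.0741]
-> [ 0.512 -0.01   0.115] [-0.0001, -0.0, 0.035] [-0.0, 0.0, 0.0]
```

Call:
move_arm:
  moves:
    - [[0, 0, 0, -0.04, 0, 0, 0], [0, 0, 0, -0.08, 0, 0, 0], [0, 0, 0, -0.124, 0, 0, 0], [0, 0, 0, -0.124, 0, 0, 0], [0, 0, 0, -0.124, 0, 0, 0]]

```text
clock: 4.6
position: [0.5436, -0.3575, 0.1502]
tool_rot: [-3.141, 0.002, 2.899]
force: [0.3, 1.2, -2.2]
grip_width: 0.0148
finger_force: 51.5
```

Call:
move_arm:
  moves:
    - [[0, 0.038, 0.11, 0, 0, 0, 0.0742], [0, 0.038, 0.11, 0, 0, 0, 0.0742], [0, 0.038, 0.11, 0, 0, 0, 0.0742], [0, 0.038, 0.11, 0, 0, 0, 0.0742], [0, 0.038, 0.11, 0, 0, 0, 0.0742]]

```text
clock: 5.1
position: [0.5325, -0.2416, 0.1485]
tool_rot: [-3.14, -0.001, 2.435]
force: [-0.6, -0.7, -0.6]
grip_width: 0.0149
finger_force: 51.5
```

Call:
move_arm:
  moves:
    - [[0, 0.083, 0.081, 0, 0, 0, 0.0742], [0, 0.083, 0.081, 0, 0, 0, 0.0742], [0, 0.083, 0.081, 0, 0, 0, 0.0742], [0, 0.083, 0.081, 0, 0, 0, 0.0742], [0, 0.083, 0.081, 0, 0, 0, 0.0742]]

```text
clock: 5.6
position: [0.5226, -0.1274, 0.149]
tool_rot: [-3.141, 0.001, 1.969]
force: [-0.4, 0.2, -2.4]
grip_width: 0.0147
finger_force: 51.5
```

Call:
move_arm:
  moves:
    - [[0, 0.111, 0.035, 0, 0, 0, 0.0742], [0, 0.111, 0.035, 0, 0, 0, 0.0742], [0, 0.111, 0.035, 0, 0, 0, 0.0742], [0, 0.111, 0.035, 0, 0, 0, 0.0742], [0, 0.111, 0.035, 0, 0, 0, 0.0742]]

```text
clock: 6.1
position: [0.5125, -0.0118, 0.1492]
tool_rot: [3.141, 0.001, 1.503]
force: [-0.3, -0.5, -0.9]
grip_width: 0.0146
finger_force: 51.5
```

Run:
```python
from p import *
o=bot.observe();print(o["clock"],o["qpos"].round(2),o["position"],o["tool_rot"],o["force"],o["grip_width"])
plan([((.5125,-.010,.115),tool(86))])
# relative check: cover & mould in scene
S=bot.grab_frame("scene")[:,:,::-1]; T=bot.grab_frame("top")[:,:,::-1]
y=crop("scene",295,165,55,75,8,None,S); z=crop("top",285,160,40,75,8,None,T)
cv2.imwrite("pics/c5.png",np.hstack([y,z]))
```

```text
6.1 [-0.6   0.57  0.7   2.   -0.52  0.76  0.35] [ 0.5124762  -0.01181476  0.14923138] [3.14137406e+00 1.16423628e-03 1.50284791e+00] [-0.31662129 -0.47569176 -0.87615687] 0.014611358734514168
-> [ 0.512 -0.01   0.115] [0.0019, -0.0001, 0.0342] [0.0, 0.0002, 0.0003]
```

View pics/c5.png

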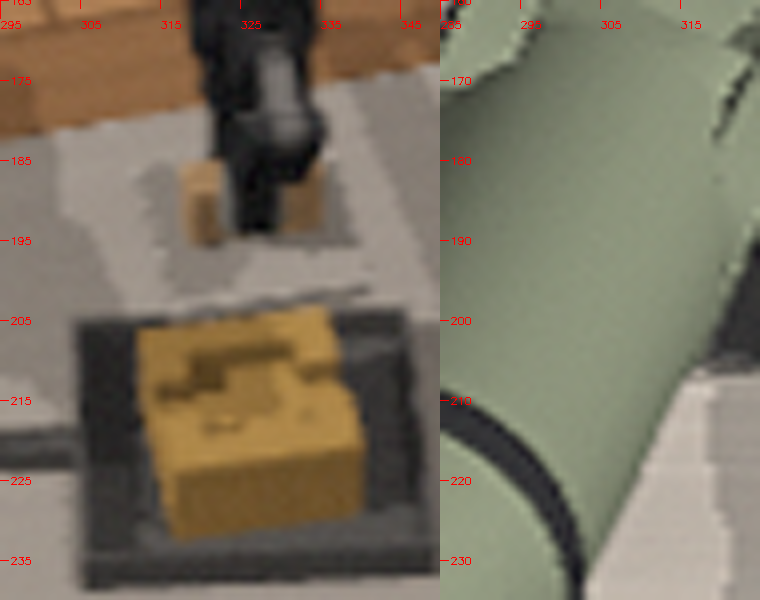

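The cover is held over the mould. Its bar runs from col 318 to 335 at row 190, and the dark front edge of its plate runs from (318,204) to (341,201). The mould's front top edge runs from (316,222.5) to (340,220). The arm hides the top view. I'll check the relative alignment by projection.

Run:
```python
from p import *
p,r=pose(); yaw=86.1
def W(c,yaw,pts):
    return np.array(c)+Ro.from_euler("z",yaw,degrees=True).apply(pts)
# model frame: x along world +y, y along -world x
c=[p[0],p[1],p[2]-.026]
print("bar front ends pred",proj("scene",W(c,yaw,[[-.024,-.008,.03],[.024,-.008,.03]])), "obs cols 318.1,334.9")
print("plate front top/bot",proj("scene",W(c,yaw,[[-.035,-.035,.017],[.035,-.035,.017],[-.035,-.035,.009],[.035,-.035,.009]])),"obs line 317.1,203.9..340.8,200.6")
m=[.5125,-.009,.015]
print("mould top corners",proj("scene",W(m,85.8,[[-.035,-.035,.04],[.035,-.035,.04],[.035,.035,.04],[-.035,.035,.04]])),"obs (315.6,222.3)(339.8,219.8)(336.2,203.2)(311.7,205.7)")
print(proj("top",W(m,85.8,[[.035,-.035,.04],[-.035,-.035,.04],[-.035,.035,.04],[.035,.035,.04]])),"obs (301.0,171.8)(321.9,173.6)(320,194.7)(299,192.5)")
```

```text
bar front ends pred [[317.13850723 192.22182534]
 [334.16218401 189.82639849]] obs cols 318.1,334.9
plate front top/bot [[315.08586979 203.04606981]
 [340.08560607 199.43764484]
 [315.10483589 205.04074177]
 [339.98166535 201.43299984]] obs line 317.1,203.9..340.8,200.6
mould top corners [[316.30540646 223.11676911]
 [340.05666074 219.62256232]
 [334.88015355 202.323826  ]
 [311.97281191 205.55466886]] obs (315.6,222.3)(339.8,219.8)(336.2,203.2)(311.7,205.7)
[[301.35773405 171.59748249]
 [321.99963359 173.2993024 ]
 [320.31854174 193.88365721]
 [299.60693883 192.17672518]] obs (301.0,171.8)(321.9,173.6)(320,194.7)(299,192.5)
```

Scene rows and columns say the cover and mould are within about 1 mm of each other. I'll descend now, slowly at the end.

Call:
move_arm:
  moves:
    - [[0, 0.0005, 0.0005, 0.03, 0, 0, 0.0025], [0, 0.0005, 0.0005, 0.06, 0, 0, 0.0025], [0, 0.0005, 0.0005, 0.06, 0, 0, 0.0025], [0, 0.0005, 0.0005, 0.064, 0, 0, 0.0025], [0, 0.0005, 0.0005, 0.067, 0, 0, 0.0025]]

```text
clock: 6.7
position: [0.5133, -0.0104, 0.0832]
tool_rot: [3.14, -0.0, 1.484]
force: [-1.2, 0.4, -1.2]
grip_width: 0.0151
finger_force: 51.4
```

Call:
move_arm:
  moves:
    - [[0, 0, 0, 0.002, 0, 0, 0], [0, 0, 0, 0.004, 0, 0, 0], [0, 0, 0, 0.004, 0, 0, 0]]

```text
clock: 7.0
position: [0.5128, -0.0096, 0.0785]
tool_rot: [3.141, -0.0, 1.485]
force: [-0.4, -0.3, -1.6]
grip_width: 0.0142
finger_force: 51.4
```

Call:
move_arm:
  moves:
    - [[0, 0, 0, 0.002, 0, 0, 0], [0, 0, 0, 0.004, 0, 0, 0], [0, 0, 0, 0.004, 0, 0, 0]]

```text
clock: 7.3
position: [0.5125, -0.0096, 0.0741]
tool_rot: [-3.141, 0.0, 1.484]
force: [0.5, -0.2, -1.2]
grip_width: 0.0149
finger_force: 51.4
```

Call:
move_arm:
  moves:
    - [[0, 0, 0, 0.002, 0, 0, 0], [0, 0, 0, 0.004, 0, 0, 0], [0, 0, 0, 0.004, 0, 0, 0]]

```text
clock: 7.6
position: [0.5125, -0.0096, 0.0717]
tool_rot: [-3.142, -0.002, 1.484]
force: [-14.3, 3.2, 46.7]
grip_width: 0.015
finger_force: 58.2
```

The cover seated at z≈0.072, as expected. I'll relieve the pressure, release and retreat upward.

Call:
move_arm:
  moves:
    - [[0, 0, 0, -0.003, 0, 0, 0], [0.6, 0, 0, -0.003, 0, 0, 0], [0.6, 0, 0, -0.003, 0, 0, 0], [0.6, 0, 0, -0.003, 0, 0, 0], [0.6, 0, 0, -0.003, 0, 0, 0]]

```text
clock: 8.1
position: [0.5126, -0.0097, 0.0731]
tool_rot: [-3.141, 0.0, 1.484]
force: [-0.1, -0.4, 0.4]
grip_width: 0.0516
finger_force: 0.0
```

Call:
move_arm:
  moves:
    - [[0.6, 0, 0, -0.03, 0, 0, 0], [0.6, 0, 0, -0.07, 0, 0, 0], [0.6, -0.04, 0, -0.12, 0, 0, 0], [0.6, -0.09, 0, -0.12, 0, 0, 0], [0.6, -0.12, 0, -0.12, 0, 0, 0]]

```text
clock: 8.6
position: [0.5026, -0.1311, 0.195]
tool_rot: [3.139, 0.0, 1.485]
force: [1.0, 0.6, -0.4]
grip_width: 0.0512
finger_force: 0.0
```

Run:
```python
from p import *
o=bot.observe();print(o["clock"],o["qpos"].round(2),o["position"],o["tool_rot"],o["force"],o["grip_width"])
S=bot.grab_frame("scene")[:,:,::-1]; T=bot.grab_frame("top")[:,:,::-1]
y=crop("scene",275,190,75,55,7,None,S); z=crop("top",325,180,35,55,7,None,T)
cv2.imwrite("pics/c6.png",np.hstack([y,z]))
```

```text
8.6 [-0.41  0.51  0.76  1.94 -0.46  0.86  0.51] [ 0.50260656 -0.13106455  0.19495248] [3.13879547e+00 1.04720971e-04 1.48495555e+00] [ 0.99965524  0.5935733  -0.37519944] 0.05123314707530619
```

View pics/c6.png

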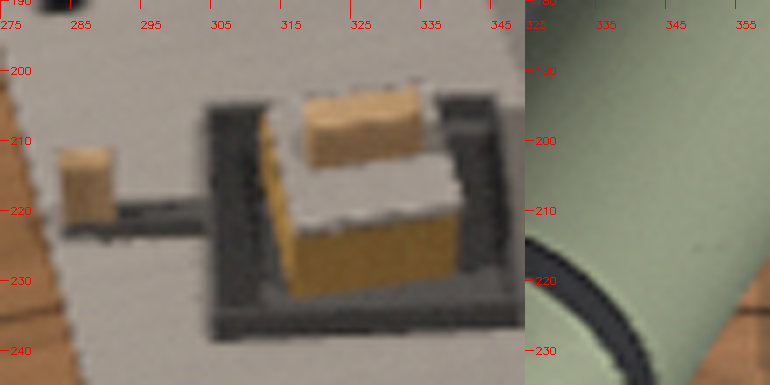

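The cover sits flat on the mould with no gap. The tab's top is at scene (286.7,211.4). Next I'll fit the tray pose.

Run:
```python
from p import *
print("tab",back("scene",[(286.7,211.4)],.064))
t=np.array([.507,-.009,.012])
for yaw in (78,80):
    q=lambda pts:t+Ro.from_euler("z",yaw,degrees=True).apply(pts)
    print(yaw,q([[-.115,0,.036]]))
    print("tabtop TL,TR,(front face)",proj("scene",q([[-.126,-.005,.052],[-.104,-.005,.052],[-.126,-.005,.01]])).round(1).tolist(),"obs 283.4,211.9 290.6,212.1")
    print("tray rim backleft, backright, frontleft(z0)",proj("scene",q([[-.065,.06,.018],[.065,.06,.018],[-.065,-.06,0]])).round(1).tolist(),"obs (304.1,204.3) (345.5,203.2) (304.9,238)")
print("full tab pred",proj("top",[[.590,.123,.064]]),"obs 275,160.5")
# current tray top-cam corners were (297,164),(333,172),(326,207),(289,199) minus .4
q=lambda yaw:t+Ro.from_euler("z",yaw,degrees=True).apply([[.065,-.06,.018],[-.065,-.06,.018],[-.065,.06,.018],[.065,.06,.018]])
print(proj("top",q(78)).round(1).tolist())
```

```text
tab [[ 0.48642756 -0.12034734  0.064     ]]
78 [[ 0.48309016 -0.12148697  0.048     ]]
tabtop TL,TR,(front face) [[282.3, 212.1], [289.9, 211.8], [283.2, 221.5]] obs 283.4,211.9 290.6,212.1
tray rim backleft, backright, frontleft(z0) [[302.9, 203.0], [344.9, 201.3], [304.2, 237.1]] obs (304.1,204.3) (345.5,203.2) (304.9,238)
80 [[ 0.48703046 -0.12225289  0.048     ]]
tabtop TL,TR,(front face) [[282.4, 213.2], [289.9, 212.7], [283.3, 222.6]] obs 283.4,211.9 290.6,212.1
tray rim backleft, backright, frontleft(z0) [[302.3, 203.5], [344.2, 200.8], [305.0, 237.7]] obs (304.1,204.3) (345.5,203.2) (304.9,238)
full tab pred [[271.83871237 159.19746241]] obs 275,160.5
[[296.2, 164.0], [333.1, 172.1], [325.6, 206.2], [288.4, 198.0]]
```

Run:
```python
from p import *
R=tool(78,44); z=R.apply([0,0,1]); g=np.array([.4848,-.120,.054]); T=g+.019*z
print(T,z)
plan([(T-.09*z,R),(T,R)],.2,30)
```

```text
[ 0.48754412 -0.10708991  0.04033254] [ 0.1444276   0.67947842 -0.7193398 ]
-> [ 0.488 -0.151  0.15 ] [-0.018, -0.0119, 0.0446] [-0.0034, 0.0612, 0.0089]
-> [ 0.475 -0.168  0.105] [-0.034, -0.0113, 0.0343] [-0.0034, 0.0611, 0.0088]
-> [ 0.488 -0.107  0.04 ] [0.0, -0.0, 0.09] [-0.0, 0.0, 0.0]
```

Call:
move_arm:
  moves:
    - [[0.6, -0.018, -0.012, 0.045, -0.0034, 0.0612, 0.0089], [0.6, -0.018, -0.012, 0.045, -0.0034, 0.0612, 0.0089], [0.6, -0.018, -0.012, 0.045, -0.0034, 0.0612, 0.0089], [0.6, -0.018, -0.012, 0.045, -0.0034, 0.0612, 0.0089]]

```text
clock: 9.1
position: [0.4882, -0.1473, 0.1477]
tool_rot: [3.131, -0.39, 1.426]
force: [-0.9, 1.1, -0.2]
grip_width: 0.0516
finger_force: 0.0
```

Call:
move_arm:
  moves:
    - [[0.6, -0.034, -0.011, 0.034, -0.0034, 0.0611, 0.0088], [0.6, -0.034, -0.011, 0.034, -0.0034, 0.0611, 0.0088], [0.6, -0.034, -0.011, 0.034, -0.0034, 0.0611, 0.0088], [0.6, -0.034, -0.011, 0.034, -0.0034, 0.0611, 0.0088], [0.6, -0.034, -0.011, 0.034, -0.0034, 0.0611, 0.0088]]

```text
clock: 9.6
position: [0.4753, -0.1636, 0.1032]
tool_rot: [-3.137, -0.768, 1.364]
force: [-0.3, 0.0, 0.3]
grip_width: 0.0511
finger_force: 0.0
```

Run:
```python
from p import *
o=bot.observe();print(o["clock"],o["qpos"].round(2),o["position"],o["tool_rot"],o["force"],o["grip_width"])
R=tool(78,44); z=R.apply([0,0,1]); g=np.array([.4848,-.120,.054]); T=g+.019*z
plan([(T,R)],.2,30)
```

```text
9.6 [ 0.4   0.8   0.33  1.87 -0.98  1.22  1.19] [ 0.47526823 -0.16355504  0.1031566 ] [-3.13691841 -0.76798427  1.36362424] [-0.30365279  0.02046617  0.27591999] 0.05107798160575173
-> [ 0.488 -0.107  0.04 ] [-0.0021, 0.0008, 0.0853] [-0.001, -0.0, 0.0003]
```

Call:
move_arm:
  moves:
    - [[0.6, -0.002, 0.001, 0.04, 0, 0, 0], [0.6, -0.002, 0.001, 0.085, 0, 0, 0], [0.6, -0.002, 0.001, 0.085, 0, 0, 0]]

```text
clock: 9.9
position: [0.4879, -0.1007, 0.0397]
tool_rot: [-3.135, -0.771, 1.371]
force: [-0.2, 0.7, 0.5]
grip_width: 0.0511
finger_force: 0.0
```

Call:
move_arm:
  moves:
    - [[0, 0, 0, 0, 0, 0, 0], [0, 0, 0, 0, 0, 0, 0], [0, 0, 0, 0, 0, 0, 0], [0, 0, 0, 0, 0, 0, 0], [0, 0, 0, 0, 0, 0, 0]]
  force: 60

```text
clock: 10.4
position: [0.4887, -0.1076, 0.0424]
tool_rot: [-3.141, -0.769, 1.367]
force: [0.3, -0.5, 6.3]
grip_width: 0.0092
finger_force: 58.9
```

Run:
```python
from p import *
o=bot.observe();print(o["clock"],o["qpos"].round(2),o["position"],o["tool_rot"],o["force"],o["moment"],o["grip_width"])
S=bot.grab_frame("scene")[:,:,::-1]
crop("scene",265,170,80,75,8,"pics/c7.png",S)
```

```text
10.4 [ 0.35  0.88  0.25  1.93 -1.1   1.08  1.26] [ 0.48871866 -0.10755001  0.04242609] [-3.14137432 -0.76876433  1.36689975] [ 0.34830977 -0.52681974  6.25315054] [-0.00818256 -0.16597201 -0.38933099] 0.009214729004685585
```

View pics/c7.png

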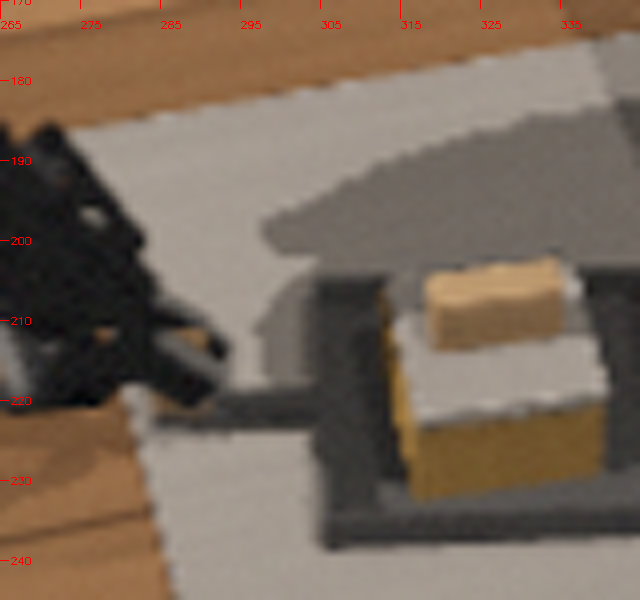

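The tab is pinched at 9.2 mm with the tool beside the bar, and the tray is unmoved. Next I'll slide it to the bay's lead-in and turn it to 89.3°.

```bash
cat >> p.py <<'E'
def gpose(x,y,yaw,z=.0424,lean=44):
    R=tool(yaw,lean); return (np.array([x,y,0])+.019*R.apply([0,0,1])*[1,1,0]+[0,0,z],R)
E
python3 - <<'E'
from p import *
s=plan([gpose(.4185,-.043,89.3)],.052)
print("then"); plan([gpose(.4194,.073,89.3)],.06,start=s)
E
```

```text
-> [ 0.465 -0.082  0.042] [0.0148, -0.0281, 0.0144] [0.0071, -0.0, -0.0073]
-> [ 0.442 -0.056  0.042] [0.0161, -0.0268, 0.0156] [0.007, -0.0001, -0.0073]
-> [ 0.419 -0.03   0.042] [0.0173, -0.0252, 0.0167] [0.0071, -0.0, -0.0073]
then
-> [0.419 0.028 0.042] [0.0417, -0.0003, 0.0403] [-0.0, -0.0, -0.0]
-> [0.42  0.086 0.042] [0.0418, -0.0002, 0.0403] [-0.0, -0.0, -0.0]
```

Call:
move_arm:
  moves:
    - [[0, 0.003, -0.0056, 0.0029, 0.0014, 0, -0.0015], [0, 0.006, -0.0112, 0.0058, 0.0028, 0, -0.003], [0, 0.009, -0.0168, 0.0087, 0.0042, 0, -0.0044], [0, 0.012, -0.0224, 0.0116, 0.0056, 0, -0.0058], [0, 0.0148, -0.0281, 0.0144, 0.0071, 0, -0.0073]]

```text
clock: 10.95
position: [0.4663, -0.0825, 0.0424]
tool_rot: [3.14, -0.767, 1.431]
force: [6.4, -6.4, 8.6]
grip_width: 0.0089
finger_force: 60.0
```

Call:
move_arm:
  moves:
    - [[0, 0.0032, -0.0054, 0.0031, 0.0014, 0, -0.0015], [0, 0.0064, -0.0108, 0.0062, 0.0028, 0, -0.003], [0, 0.0096, -0.016, 0.0094, 0.0042, 0, -0.0044], [0, 0.0128, -0.0214, 0.0125, 0.0056, 0, -0.0058], [0, 0.0161, -0.0268, 0.0156, 0.007, 0, -0.0073]]

```text
clock: 11.45
position: [0.443, -0.0566, 0.0424]
tool_rot: [3.139, -0.767, 1.495]
force: [5.3, -6.3, 6.9]
grip_width: 0.009
finger_force: 60.3
```

Call:
move_arm:
  moves:
    - [[0, 0.0034, -0.005, 0.0033, 0.0014, 0, -0.0015], [0, 0.0068, -0.01, 0.0066, 0.0028, 0, -0.003], [0, 0.0104, -0.015, 0.01, 0.0042, 0, -0.0044], [0, 0.0139, -0.02, 0.0134, 0.0056, 0, -0.0058], [0, 0.0173, -0.0252, 0.0167, 0.0071, 0, -0.0073]]

```text
clock: 11.95
position: [0.4198, -0.0307, 0.0424]
tool_rot: [3.139, -0.767, 1.559]
force: [7.1, -6.8, 9.8]
grip_width: 0.009
finger_force: 60.3
```

Run:
```python
from p import *
o=bot.observe();print(o["clock"],o["qpos"].round(2),o["position"],o["tool_rot"],o["force"],o["moment"],o["grip_width"])
S=bot.grab_frame("scene")[:,:,::-1]
crop("scene",275,150,150,110,5,"pics/c8.png",S)
plan([gpose(.4185,-.043,89.3)],.052)
```

```text
11.95 [ 0.28  0.83  0.21  2.09 -1.07  1.    1.39] [ 0.41980765 -0.03066952  0.04239323] [ 3.13916836 -0.76721828  1.55853157] [ 7.12574711 -6.7740212   9.79975924] [-0.54703834 -1.17658241 -1.589331  ] 0.008962549683798912
-> [ 0.419 -0.03   0.042] [-0.0001, -0.0003, -0.0001] [0.0001, -0.0, 0.0001]
```

View pics/c8.png

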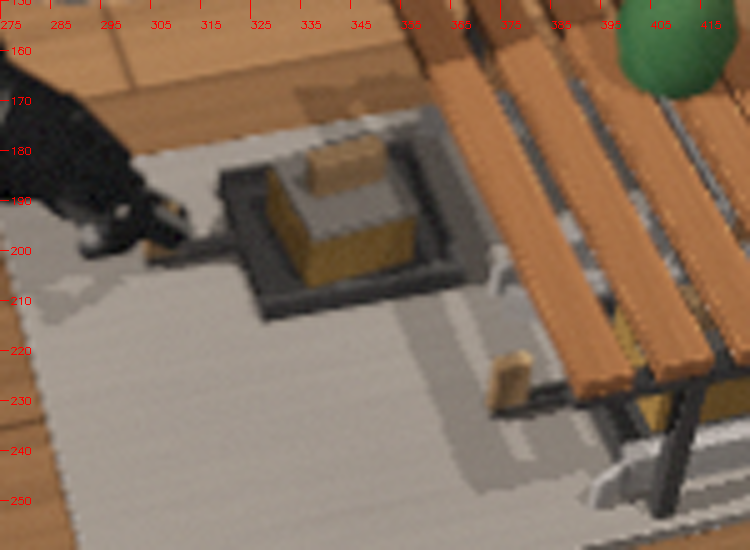

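The cover is seated, and the tray is lined up with the free bay. As a check on the lateral position, I'll measure the full tray's tab at scene (376.6,222), which should sit 170 mm across from the free bay's centre.

Run:
```python
from p import *
print(back("scene",[(376.6,221.9)],.064)) 
print(proj("scene",[[.590,.123,.064],[.590,.112,.064],[.590,.134,.064],[.585,.112,.022]]))
s=plan([gpose(.4194,.073,89.3)],.06)
```

```text
[[0.59296497 0.11920045 0.064     ]]
[[377.4814645  220.87638687]
 [373.87937199 221.64212891]
 [381.06919639 220.11318488]
 [371.95074779 229.69792247]]
-> [0.419 0.028 0.042] [0.0416, -0.0004, 0.0403] [0.0, -0.0, 0.0001]
-> [0.42  0.086 0.042] [0.0417, -0.0004, 0.0402] [0.0001, -0.0, 0.0]
```

Call:
move_arm:
  moves:
    - [[0, 0.0083, 0.0003, 0.008, 0, 0, 0], [0, 0.0166, 0.0006, 0.016, 0, 0, 0], [0, 0.025, 0.0009, 0.0242, 0, 0, 0], [0, 0.0333, 0.001, 0.0322, 0, 0, 0], [0, 0.0416, 0.001, 0.0403, 0, 0, 0]]

```text
clock: 12.5
position: [0.4211, 0.0264, 0.0423]
tool_rot: [3.14, -0.766, 1.557]
force: [-1.4, -20.4, 22.4]
grip_width: 0.0093
finger_force: 62.6
```

Call:
move_arm:
  moves:
    - [[0, 0.0083, 0, 0.008, 0, 0, 0], [0, 0.0166, 0, 0.016, 0, 0, 0], [0, 0.0166, 0, 0.016, 0, 0, 0]]

```text
clock: 12.8
position: [0.4207, 0.0519, 0.0424]
tool_rot: [3.141, -0.769, 1.559]
force: [1.7, 4.7, 0.3]
grip_width: 0.0087
finger_force: 58.4
```

Run:
```python
from p import *
o=bot.observe();print(o["clock"],o["qpos"].round(2),o["position"],o["tool_rot"],o["force"],o["moment"],o["grip_width"])
```

```text
12.8 [ 0.19  0.8   0.1   2.18 -1.2   0.89  1.39] [0.42071112 0.05191251 0.04244897] [ 3.14134224 -0.76903444  1.5592282 ] [1.72207678 4.66127294 0.30597276] [-0.0978962  -0.43189943 -0.46269053] 0.008690617120069034
```

Call:
move_arm:
  moves:
    - [[0, 0.0083, 0, 0.008, 0, 0, 0], [0, 0.0166, 0, 0.016, 0, 0, 0], [0, 0.0166, 0, 0.016, 0, 0, 0]]

```text
clock: 13.1
position: [0.4212, 0.0746, 0.0424]
tool_rot: [3.141, -0.769, 1.559]
force: [2.8, 2.2, 3.1]
grip_width: 0.0089
finger_force: 58.8
```

Run:
```python
from p import *
o=bot.observe();print(o["clock"],o["qpos"].round(3),o["position"],o["tool_rot"],o["force"],o["moment"],o["grip_width"])
S=bot.grab_frame("scene"); cv2.imwrite("pics/s9.png",S[:,:,::-1])
# wood tab / handle dark bar: find gap between gripper & tray: tray -x edge via mould gold mask
hsv=cv2.cvtColor(S,cv2.COLOR_RGB2HSV)
prev=cv2.imread("pics/c8.png")
```

```text
13.1 [ 0.192  0.791  0.035  2.197 -1.231  0.834  1.373] [0.4211833  0.07456846 0.04244847] [ 3.14110019 -0.7689238   1.55857529] [2.8389492  2.1672892  3.12055567] [-0.15931822 -0.52305197 -0.6137837 ] 0.008930531190214783
```

Call:
move_arm:
  moves:
    - [[0, 0.0072, 0, 0.007, 0, 0, 0], [0, 0.0144, 0, 0.014, 0, 0, 0], [0, 0.0216, 0, 0.0208, 0, 0, 0]]

```text
clock: 13.45
position: [0.4221, 0.1023, 0.0423]
tool_rot: [3.14, -0.767, 1.556]
force: [-2.8, -25.7, 27.1]
grip_width: 0.009
finger_force: 64.4
```

Run:
```python
from p import *
o=bot.observe();print(o["clock"],o["qpos"].round(3),o["position"],o["tool_rot"],o["force"],o["moment"],o["grip_width"])
S=bot.grab_frame("scene")[:,:,::-1]; cv2.imwrite("pics/s10.png",S)
old=cv2.resize(cv2.imread("pics/c8.png"),(150,110),interpolation=cv2.INTER_AREA)
def gold(I,box):
    x,y,w,h=box; h3=cv2.cvtColor(I,cv2.COLOR_BGR2HSV)[y:y+h,x:x+w]
    m=(h3[...,0]>=18)&(h3[...,0]<=26)&(h3[...,1]>150)&(h3[...,2]<190); yy,xx=np.nonzero(m); return m.sum(),(xx.mean()+x,yy.mean()+y,xx.min()+x,xx.max()+x,yy.min()+y,yy.max()+y) if m.any() else 0
print(gold(old,(40,20,50,50)))
for f in("s9","s10"): print(f,gold(cv2.imread(f"pics/{f}.png"),(300,150,110,62)))
print("tab now",proj("scene",[[.4208,o["position"][1]-.013,.064]]))
p0=np.array([.421,o["position"][1]-.013+.115,.03])
print("mould corners",proj("scene",p0+np.array([[.035,-.035,0],[.035,.035,0],[-.035,-.035,.02]])))
```

```text
13.45 [ 0.233  0.782 -0.099  2.213 -1.246  0.733  1.335] [0.42205269 0.10232466 0.04232077] [ 3.14036326 -0.76654233  1.55626812] [ -2.75392581 -25.68305083  27.06205197] [-0.58082948  0.29994495  0.3189528 ] 0.008950430811423786
(np.int64(113), (np.float64(68.68141592920354), np.float64(49.65486725663717), np.int64(54), np.int64(81), np.int64(39), np.int64(56)))
s9 (np.int64(50), (np.float64(367.02), np.float64(190.86), np.int64(360), np.int64(387), np.int64(180), np.int64(199)))
s10 (np.int64(3), (np.float64(386.6666666666667), np.float64(190.33333333333334), np.int64(386), np.int64(387), np.int64(190), np.int64(191)))
tab now [[348.24705906 183.21416194]]
mould corners [[375.26080908 193.87430202]
 [395.82777226 189.79457382]
 [368.29733584 174.58197892]]
```

Call:
move_arm:
  moves:
    - [[0, 0.0058, 0, 0.0056, 0, 0, 0], [0, 0.0115, 0, 0.0112, 0, 0, 0], [0, 0.0158, 0, 0.0154, 0, 0, 0]]

```text
clock: 13.8
position: [0.4223, 0.1246, 0.0422]
tool_rot: [3.14, -0.767, 1.556]
force: [-2.4, -27.7, 31.2]
grip_width: 0.0088
finger_force: 65.1
```

Run:
```python
from p import *
o=bot.observe();print(o["clock"],o["qpos"].round(3),o["position"],o["tool_rot"],o["force"],o["moment"],o["grip_width"])
```

```text
13.8 [ 0.273  0.784 -0.216  2.222 -1.25   0.649  1.301] [0.42234695 0.12464176 0.04224827] [ 3.14049401 -0.76714141  1.55634383] [ -2.42868563 -27.73445414  31.19276716] [-0.2901866   0.20309358  0.22301886] 0.008816977097810116
```

Call:
move_arm:
  moves:
    - [[0, 0.0025, 0, 0.0018, 0, 0, 0], [0, 0.005, 0, 0.0035, 0, 0, 0], [0, 0.005, 0, 0.0035, 0, 0, 0]]

```text
clock: 14.1
position: [0.4213, 0.1322, 0.0426]
tool_rot: [-3.14, -0.768, 1.557]
force: [2.1, -1.8, -2.8]
grip_width: 0.0091
finger_force: 58.8
```

Call:
move_arm:
  moves:
    - [[0, 0.002, 0, 0.002, 0, 0, 0], [0, 0.003, 0, 0.0028, 0, 0, 0]]

```text
clock: 14.3
position: [0.4211, 0.1366, 0.0426]
tool_rot: [-3.139, -0.769, 1.557]
force: [0.7, -3.4, -2.7]
grip_width: 0.0087
finger_force: 59.0
```

Call:
move_arm:
  moves:
    - [[0, 0.0014, 0, 0.0014, 0, 0, 0], [0, 0.0022, 0, 0.0021, 0, 0, 0], [0, 0.0022, 0, 0.0021, 0, 0, 0]]

```text
clock: 14.6
position: [0.4212, 0.1385, 0.0424]
tool_rot: [-3.139, -0.767, 1.556]
force: [-2.4, -19.7, 9.5]
grip_width: 0.009
finger_force: 61.8
```

Call:
move_arm:
  moves:
    - [[0, 0.0014, 0, 0.0014, 0, 0, 0], [0, 0.0022, 0, 0.0021, 0, 0, 0], [0, 0.0022, 0, 0.0021, 0, 0, 0]]

```text
clock: 14.9
position: [0.4214, 0.1386, 0.0423]
tool_rot: [-3.14, -0.764, 1.553]
force: [-12.6, -57.1, 43.0]
grip_width: 0.0087
finger_force: 69.4
```

The tray stopped at y=0.1385 with 57 N on the wrist, so it is home. I'll relax the load, release and back out along the tool axis.

Call:
move_arm:
  moves:
    - [[0, -0.002, 0, -0.002, 0, 0, 0], [0.45, -0.002, 0, -0.002, 0, 0, 0], [0.45, -0.002, 0, -0.002, 0, 0, 0], [0.45, -0.002, 0, -0.002, 0, 0, 0], [0.45, -0.002, 0, -0.002, 0, 0, 0]]

```text
clock: 15.4
position: [0.4207, 0.1407, 0.0428]
tool_rot: [-3.139, -0.77, 1.558]
force: [-0.6, -0.4, 0.3]
grip_width: 0.0381
finger_force: 0.0
```

Call:
move_arm:
  moves:
    - [[0.45, 0, 0, -0.02, 0, 0, 0], [0.45, 0, 0, -0.05, 0, 0, 0], [0.45, 0, 0, -0.09, 0, 0, 0], [0.45, 0, 0, -0.13, 0, 0, 0], [0.45, 0, 0, -0.13, 0, 0, 0]]

```text
clock: 15.9
position: [0.4215, 0.0467, 0.1384]
tool_rot: [3.139, -0.767, 1.558]
force: [1.2, 0.3, -0.8]
grip_width: 0.0388
finger_force: 0.0
```

Run:
```python
from p import *
o=bot.observe();print(o["clock"],o["qpos"].round(2),o["position"],o["force"],o["grip_width"])
S=bot.grab_frame("scene")[:,:,::-1]; cv2.imwrite("pics/s11.png",S)
# both tabs: compare wood-coloured blobs on the plate (full tab ~ (377,223); own tab expected)
print("pred tabs",proj("scene",[[.4205,.1255,.064],[.590,.123,.064]]).round(1).tolist())
a=cv2.imread("pics/scene0.png").astype(int)
t=a[216:230,372:382].astype(np.float32).astype(np.uint8)
r=cv2.matchTemplate(S[165:215,330:380],t,cv2.TM_CCOEFF_NORMED); v,_,_,loc=cv2.minMaxLoc(r)[1],0,0,cv2.minMaxLoc(r)[3]
print("own tab match centre",v,loc[0]+330+5,loc[1]+165+7)
s=plan([((.40,.02,.22),tool(89.3,0))],.2,30)
for n,b in(("vase",(395,125,35,50)),("cup",(190,168,32,40)),("pw",(222,292,38,36)),("fulltab",(370,212,15,22))):
    x,y,w,h=b; print(n,np.abs(S[y:y+h,x:x+w].astype(int)-a[y:y+h,x:x+w]).mean().round(1))
```

```text
15.9 [ 0.36  0.58 -0.11  2.16 -0.94  0.89  1.04] [0.42146071 0.04669268 0.13843632] [ 1.24869208  0.32761662 -0.81119276] 0.038752941982797114
pred tabs [[359.2, 181.1], [377.5, 220.9]]
own tab match centre 0.9246134757995605 359 183
-> [0.41  0.034 0.179] [0.0184, -0.0103, -0.0398] [0.0001, -0.0611, -0.0]
-> [0.4  0.02 0.22] [0.0021, -0.0102, -0.0438] [0.0001, -0.0611, -0.0001]
vase 6.9
cup 5.1
pw 3.2
fulltab 3.3
```

Our tab matches at scene (359,183), 18 px left of and 40 px above the full tray's tab. That is the offset predicted for a tray fully home. A final check on the bystanders, then I'll hand in.

Run:
```python
from p import *
a=cv2.imread("pics/scene0.png");S=cv2.imread("pics/s11.png"); ok=True
for n,(x,y,w,h) in(("vase",(397,130,28,40)),("cup",(193,171,26,34)),("pw",(225,295,32,30))):
    r=cv2.matchTemplate(S[y-8:y+h+8,x-8:x+w+8],a[y:y+h,x:x+w],cv2.TM_CCOEFF_NORMED); _,v,_,l=cv2.minMaxLoc(r); print(n,round(v,3),l); ok&=(l==(8,8))
if ok: print(bot.job_done())
```

```text
vase 0.894 (8, 8)
cup 0.972 (8, 8)
pw 0.99 (8, 8)
the job is handed in; nothing more can be done
None
```

The cover is seated on the mould, the loaded tray is fully home in the free bay and released, the vase, paperweight and cup have not moved, and the job is handed in at about 16 s.

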